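# Wedge a freshly glued notebook tight in the press

## Task

The notebook in the wooden press has fresh glue and needs to be nipped tight. Slide plywood packing strips flat onto the pressing board under the cross beam, each pushed back to the stop, until the gap that is left is small enough for the wedge to bite (one strip or both, as the gap needs; an unused strip stays out on the table). Then push the wedge, thin end first and lying flat on the strips, in under the beam until it jams and has pressed the board down about 3 mm, without ramming it to the bottom, and finish still holding the wedge there; leave the other things on the table alone.

Things in the scene. Friction and masses are not known exactly. Their poses are not given: they have to be found in the camera images.
- press: Fixed wooden wedge press, 180 x 168 x 118 mm. Origin: below the middle of its cross beam, at table height; x points from the open loading side (robot) to the back, y left, z up. On its 18 mm base (x -85 to 95) lies a 166 x 116 mm notebook, on that the pressing board, top 45 mm above the table. Uprights at y +-62 to +-80, x -22 to 22, 118 mm tall, carry the beam over the board.
- board (a joint): How far (m) the pressing board has sunk below its rest height because the notebook under it is squeezed: 0 at rest, stop at 0.006. It springs back; it needs about 1 N to start and 2.5 N more for each mm.
- board_top (a point): Point on top of the pressing board (154 x 108 x 12 mm), below the middle of the beam; axes as the press's. The board reaches 72 mm to the front and 82 mm to the back of it. On it two rails 6 mm high, 46 mm apart inside, run from 10 mm in front of this point to 68 mm behind it; the 30 mm high back stop has its face 70 mm behind it.
- beam_under (a point): Middle of the underside of the cross beam (30 mm front to back, 122 mm along the press's y, 30 mm tall). The underside slopes 1 in 5 like the wedge: 3 mm higher than this point at the front edge, 3 mm lower at the back edge. The beam is fixed, but its height differs from job to job: 18.5 to 31 mm above board_top.
- strip_a: Loose flat plywood packing strip, 145 x 40 x 8 mm (x, y, z). Origin: centre of the underside. Weighs about 36 g.
- strip_b: Second packing strip, the same as strip_a.
- wedge: Loose wooden wedge, 125 x 40 mm (x, y), flat underside. Origin: centre of the underside. The thin end is at +x (5 mm thick); over 65 mm the top rises 1 in 5 to 18 mm, the other 60 mm (to -x) are 18 mm thick: grip it there across its 40 mm width. Thin end starts pointing away from the robot.
- hole_punch: Bystander: hole punch pliers lying flat, 52 x 142 x 16 mm. Origin at the centre of its underside.
- pencil: Bystander: orange pencil lying on the table, 134 mm long, 7 mm thick. Origin at its middle, at table height.

How it is judged:
By the outcome, as a careful person would: the job done as asked, in the order asked, and still so for the second after the job is handed in, while the arm keeps its last pose, push and grip.
It also fails if it takes over 72 s, if anything falls off the work surface, if the arm or the gripper's body presses on something with over 40 N, if the wrist force passes 120 N, or if a joint passes its speed limit or range.

## Robot

A 6-joint arm with a two-finger parallel gripper is mounted at the origin on a cart in front of the work surface, level with it; the furniture and walls round the work are solid. World frame = base frame: x ahead of the robot, y to its left, z up, the work surface at z = 0. Lengths are in mm, angles in rad, forces in N, time in s.
With the tool pointing down it reaches from about 350 to 975 mm from the base axis. Payload 7.1 kg.
Tool frame: the origin (TCP) lies on the front face of the gripper's body, between the roots of the fingers; the fingertips stand 80 mm ahead of it and the grasp point (between the pads) lies 61 mm ahead of it; z points along the fingers, y is the line along which they close (so a half turn about z gives the same grasp; the last joint's range is limited). The gripper opens to 88 mm and grips with 3 to 60 N. Pads are 20 mm wide; open, the fingers measure 115 mm over their backs; the gripper's body (75 mm by 178 mm) begins 61 mm behind the grasp point.
Start: joints at [1.12, 0.423, 1.63, -0, 1.089, -0.019], TCP at [261.534, 567.631, 302.675] pointing down, gripper open.
Joint ranges: [-3, 3], [-0.9, 2.11], [0.09, 2.58], [-1.31, 4.45], [0.11, 2.69], [-2.54, 2.54]. Speed limits (rad/s): [2.39, 2.39, 3.01, 3.14, 3.14, 3.14].

## Interface

Orientations are given as a rotation vector (axis times angle).
In Python, from workcell import readout, vision, close_job gives the robot as it stands.
- The arm moves only by the tool servo_tool, never from a script. Its argument "plan" is a list that holds one entry, the list of rows, each a list of 7 numbers: the gripper command: -1 is fully open, 1 is shut, values between are in proportion, then the shift along the world's x, y, z in units of 40 mm (1.0 is 40 mm), then the turn, a rotation vector about the world's x, y, z in units of 5 degrees (1.0 is 5 degrees). A call has 1 to 5 rows; each row shifts and turns the commanded pose from where the row before left it; what a row does not reach is not made up. A row lasts 1/12 s, in which the tool goes at most 41.7 mm and 7.16 degrees, less where a joint would pass 70% of its speed; a pose out of reach is approached as far as the arm can. A call is refused whole if a number of a shift passes 1 or a number of a turn 1, either way. A call with a gripper value outside its range is refused whole. The fingers move at their own pace and stop on an object; the grip force is fixed at half the most. Time passes only in rows, so rows that do not move let the fingers close. It gives the time, the measured TCP pose, the force, the opening and the grip force at its end, in the units of the state.
- readout.get_obs(): the state, without advancing time (a new reading comes with each control period).
- vision.get_image(name): name is "side" or "top"; returns the picture (420x560x3 uint8, red, green, blue); there is no depth.
- vision.camera_params(name): a dict with "fx", "fy", "cx", "cy" (pixels), "D" ([k1, k2, p1, p2, k3] as OpenCV has them; the pictures are not rectified), "rvec" (rotation vector, rad) and "tvec" (3), from world to camera coordinates, as OpenCV has them. Camera axes: x right, y down, z forward; pixel columns grow to the right and rows downward; lengths in mm; the calibration is good to about 2 mm. A picture is of the moment at which its call begins. camera_params takes no time and is no camera call.
- close_job(): hands the job in; it is judged then, once.
The state is a dict: "t": time; "qpos": joint angles; "qvel": joint speeds; "joint_torque": joint torques, N m; "ee_pos": TCP position; "orientation": TCP orientation; "ft_force": force on the tool from outside, world axes, zero at the start; "moment": the same for the moment, N m; "width": finger opening in mm; "grasp_force": force on a finger pad.
Only numpy, scipy, OpenCV 4.12 (cv2) and the standard library are available. Lean on these libraries where they do the work, as an engineer would, in place of code of your own. Each camera call takes 0.05 s, during which the arm holds its last target. There are 200 camera calls.

## Working session

There is one attempt and no reset: what is moved stays moved. The work goes in short steps, Python scripts to look and compute and a tool call to move; the robot and the scene stay as the last step left them, time stands still between calls to the robot, and variables do not carry over. Pictures are saved under pics/ and viewed, at most 10 in all, crops included, and the job is handed in when it is done.

Besides the shell and the picture viewer there is one more tool, called after ">>>" as a command line: name --argument value ..., lists and objects as JSON in quotes. servo_tool: Moves the arm, as the interface text tells. Its arguments: {"type":"object","properties":{"plan":{"type":"array"}},"required":["plan"]}

```bash
mkdir -p pics; ls; cat > h.py <<'E'
import numpy as np, cv2
from workcell import readout, vision
def cam(n):
    p=vision.camera_params(n); K=np.array([[p['fx'],0,p['cx']],[0,p['fy'],p['cy']],[0,0,1.]])
    return K,np.array(p['D'],float),np.array(p['rvec'],float),np.array(p['tvec'],float)
def ray(n,uv):
    K,D,r,t=cam(n); R=cv2.Rodrigues(r)[0]
    q=cv2.undistortPoints(np.array(uv,float).reshape(-1,1,2),K,D).reshape(-1,2)
    return -R.T@t, np.c_[q,np.ones(len(q))]@R
def onz(n,uv,z):
    o,d=ray(n,uv); return o+d*((z-o[2])/d[:,2])[:,None]
def proj(n,P):
    K,D,r,t=cam(n); return cv2.projectPoints(np.array(P,float).reshape(-1,1,3),r,t,K,D)[0].reshape(-1,2)
def snap(n,f):
    im=vision.get_image(n)[:,:,::-1].copy(); cv2.imwrite('pics/'+f,im); return im
E
python3 - <<'E'
from h import *
for n in('top','side'):
    snap(n,n+'0.png'); print(n,ray(n,[[280,210]]))
o=readout.get_obs();print(o)
E
```

```text
pics
top (array([418.96155293, 185.33630769, 957.26784153]), array([[ 0.15460766, -0.01948412, -0.98779621]]))
side (array([ 329.94418445, -683.58490028,  619.21256938]), array([[ 0.18640351,  0.84139469, -0.50741165]]))
{'t': 0.1, 'qpos': array([ 1.11999424e+00,  4.23750747e-01,  1.63055256e+00,  3.14780068e-05,
        1.08860839e+00, -1.90207509e-02]), 'qvel': array([-0.00171858, -0.00205892, -0.00074699,  0.00023214,  0.00132123,
       -0.00016388]), 'joint_torque': array([ 5.55066742e-05, -5.45616174e+01, -2.74325430e+01,  6.44264510e-02,
        1.89202290e-02, -2.44107804e-05]), 'ee_pos': array([261.37916697, 567.31757717, 302.01187472]), 'orientation': array([-6.72934852e-01, -3.06833176e+00,  2.00462995e-03]), 'ft_force': array([ 0.28822603,  0.28418017, -0.24117239]), 'moment': array([ 0.0089242 , -0.00856661,  0.01425836]), 'grasp_force': 0.0, 'width': 88.01303009326772}
```

View pics/top0.png

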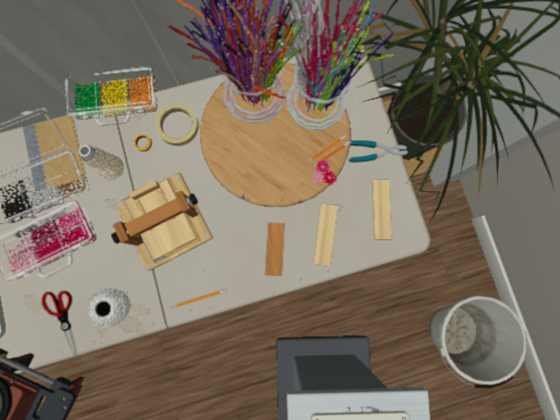

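View pics/side0.png

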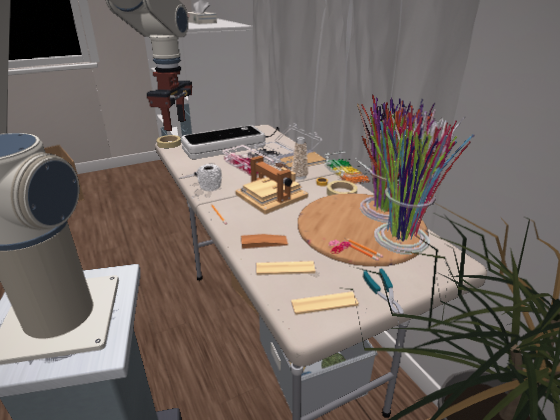

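The top view shows the press at about (160,220) with its beam running (115,237)–(197,200), the wedge at (275,248), strips at (326,235) and (382,210), and the pencil at (198,298). The side view shows the press at (272,185), the wedge at (264,241), and strips at (286,267) and (324,302).

```bash
python3 - <<'E'
from h import *
t=cv2.imread('pics/top0.png'); s=cv2.imread('pics/side0.png')
a=cv2.resize(t[160:280,100:220],(400,400),interpolation=cv2.INTER_CUBIC)
b=cv2.resize(s[145:220,225:315],(400,333),interpolation=cv2.INTER_CUBIC)
b=cv2.copyMakeBorder(b,0,67,0,0,cv2.BORDER_CONSTANT)
cv2.imwrite('pics/z1.png',np.hstack([a,b]))
# objects by saturation contrast to the table
hsv=cv2.cvtColor(t,cv2.COLOR_BGR2HSV)
for n,(x0,y0,x1,y1),z in [('wedge',(255,210,295,285),18),('s1',(308,195,345,275),8),('s2',(366,170,400,248),8),('press',(105,165,220,278),18),('pencil',(165,285,228,312),5)]:
    m=((hsv[y0:y1,x0:x1,1]>70)&(hsv[y0:y1,x0:x1,2]>60)).astype(np.uint8)
    c=max(cv2.findContours(m,0,cv2.CHAIN_APPROX_NONE)[0],key=cv2.contourArea).reshape(-1,2)+[x0,y0]
    P=onz('top',c,z)[:,:2].astype(np.float32); r=cv2.minAreaRect(P)
    print(n,np.round(r[0],1),np.round(r[1],1),round(r[2],2)); print(np.round(cv2.boxPoints(r)).tolist())
E
```

```text
wedge [475.6 181.6] [ 39.7 123.6] 85.67
[[413.0, 166.0], [536.0, 157.0], [539.0, 197.0], [415.0, 206.0]]
s1 [507.6  60.5] [ 39.6 144.5] 80.85
[[433.0, 52.0], [576.0, 29.0], [582.0, 69.0], [439.0, 92.0]]
s2 [566.  -77.3] [ 40.1 141.4] 88.83
[[495.0, -96.0], [636.0, -99.0], [637.0, -59.0], [496.0, -56.0]]
press [544.  455.9] [188.4 195.7] 26.66
[[416.0, 501.0], [504.0, 326.0], [672.0, 411.0], [584.0, 586.0]]
pencil [363.2 365.5] [  7.7 110.5] 15.88
[[344.0, 418.0], [375.0, 311.0], [382.0, 313.0], [352.0, 420.0]]
```

View pics/z1.png

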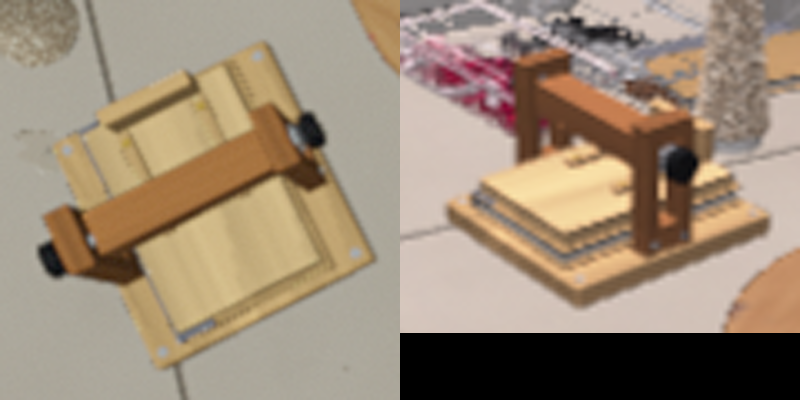

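The crop shows the press base corners (crop pixels) at (262,42), (374,258), (160,366) and (55,148). The back stop is at the upper left and the open loading side faces lower right. The side crop shows the gap under the beam.

```bash
python3 - <<'E'
from h import *
c=np.array([(262,42),(374,258),(160,366),(55,148)])/3.3333+[100,160]-.35
P=onz('top',c,18)[:,:2]; print(P.round(1),[round(np.linalg.norm(P[i]-P[i-1]),1) for i in range(4)])
# long sides back->front: P0->P1 right, P3->P2 left
d=(P[0]-P[1])+(P[3]-P[2]); yaw=np.arctan2(d[1],d[0]); w=P[3]-P[0]+P[2]-P[1]; print('yaw',np.degrees(yaw),np.degrees(np.arctan2(w[1],w[0]))-90)
ex=np.array([np.cos(yaw),np.sin(yaw)]); O=P.mean(0)-5*ex; print('O',O)
ey=np.array([-ex[1],ex[0]])
W=lambda x,y,z:[*(O+ex*x+ey*y),z]
s=cv2.imread('pics/side0.png');t=cv2.imread('pics/top0.png')
def draw(im,n,f,off):
    k=6;x0,y0,x1,y1=off
    z=cv2.resize(im[y0:y1,x0:x1],None,fx=k,fy=k,interpolation=cv2.INTER_CUBIC)
    def L(a,b,col):
        q=((proj(n,[W(*a),W(*b)])-[x0,y0]+.5)*k).astype(int); cv2.line(z,tuple(map(int,q[0])),tuple(map(int,q[1])),col,1)
    for y in(-20,20): L((-72,y,45),(70,y,45),(255,0,0))
    for y in(-62,-80): L((-22,y,0 if n=='side' else 118),(-22,y,118),(0,0,255)) 
    for y in(-80,80):
        L((-22,y,118),(22,y,118),(0,0,255))
    for g,col in((18.5,(0,255,0)),(24.5,(255,255,0)),(31,(255,0,255))): L((-15,-62,45+g+3),(-15,62,45+g+3),col)
    L((-72,-54,45),(-72,54,45),(255,0,0))
    cv2.imwrite('pics/'+f,z)
    return z
a=draw(s,'side','d_s.png',(232,145,312,222)); b=draw(t,'top','d_t.png',(108,165,218,275))
E
```

```text
[[662.3 408.8]
 [504.9 327.9]
 [433.  475.3]
 [587.7 553.5]] [np.float64(162.8), np.float64(177.0), np.float64(164.0), np.float64(173.3)]
yaw 27.014383320221786 26.636268537190844
O [542.54169555 439.1058347 ]
```

View pics/d_s.png

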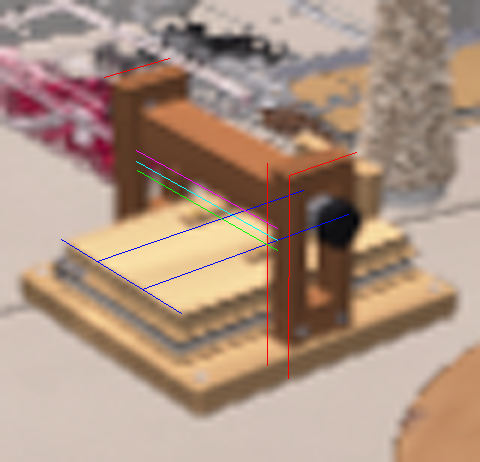

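The overlay sits about 1.7 px left of and 0.9 px above the real uprights. The beam's lower front edge is near the drawn band, so I'll measure that edge numerically, relative to the uprights.

```bash
python3 - <<'E'
from h import *
s=cv2.imread('pics/side0.png').astype(int)
print('R-B / R values rows 160..192')
for c in range(254,280,3):
    print(c,[int(v) for v in s[158:194,c,1]])
for r in (190,195,183): print(r,[int(v) for v in s[r,270:296,1]])
for c in (283,285,288,290): print('up',c,[int(v) for v in s[166:186,c,1]])
t=cv2.imread('pics/top0.png')
a=cv2.resize(s[150:200,246:306].astype(np.uint8),(780,650)[:2],interpolation=cv2.INTER_LANCZOS4)[:590]
cv2.imwrite('pics/z2.png',a)
E
```

```text
R-B / R values rows 160..192
254 [107, 93, 54, 54, 54, 54, 54, 54, 55, 54, 54, 54, 54, 54, 55, 55, 56, 56, 56, 57, 57, 56, 82, 150, 203, 211, 212, 215, 219, 221, 223, 219, 211, 201, 164, 109]
257 [98, 55, 55, 65, 95, 119, 110, 66, 65, 65, 65, 64, 62, 54, 32, 56, 90, 115, 133, 134, 111, 115, 160, 202, 210, 211, 215, 218, 221, 224, 221, 213, 205, 203, 208, 208]
260 [56, 54, 56, 73, 109, 125, 124, 119, 93, 64, 65, 65, 64, 63, 65, 69, 60, 60, 61, 63, 97, 162, 201, 209, 209, 214, 218, 220, 224, 222, 214, 204, 202, 207, 212, 214]
263 [91, 91, 95, 111, 129, 127, 127, 125, 124, 115, 77, 65, 65, 64, 62, 62, 59, 68, 93, 101, 147, 198, 191, 145, 150, 217, 220, 224, 222, 215, 206, 201, 206, 211, 214, 216]
266 [153, 133, 162, 154, 139, 144, 133, 127, 126, 125, 123, 108, 66, 65, 64, 63, 62, 67, 111, 174, 200, 197, 156, 124, 193, 220, 224, 222, 218, 207, 200, 205, 210, 214, 215, 218]
269 [202, 207, 127, 145, 161, 150, 147, 153, 126, 126, 125, 126, 121, 91, 64, 64, 64, 63, 62, 75, 121, 140, 123, 191, 220, 223, 222, 219, 208, 198, 203, 210, 214, 215, 218, 217]
272 [156, 172, 185, 144, 135, 146, 132, 
[... 514 characters left out ...]
, 112, 58, 60, 59, 52, 53, 73, 77, 58, 57, 58, 55, 52, 77, 135, 145, 107, 89, 103]
195 [93, 96, 96, 102, 106, 117, 113, 80, 58, 59, 57, 51, 52, 85, 108, 98, 78, 61, 56, 53, 109, 167, 187, 188, 189, 189]
183 [223, 222, 221, 220, 219, 218, 186, 109, 60, 59, 59, 54, 52, 83, 80, 16, 17, 15, 16, 16, 15, 75, 168, 213, 215, 217]
up 283 [106, 168, 189, 146, 103, 109, 106, 91, 55, 54, 54, 55, 81, 108, 85, 81, 69, 83, 97, 125]
up 285 [88, 98, 165, 181, 116, 108, 98, 60, 55, 55, 57, 89, 126, 86, 45, 30, 19, 16, 19, 39]
up 288 [130, 105, 106, 121, 118, 100, 58, 56, 55, 57, 61, 56, 37, 32, 20, 14, 16, 16, 16, 15]
up 290 [144, 93, 105, 121, 145, 103, 71, 64, 58, 58, 59, 57, 49, 28, 15, 16, 15, 15, 30, 67]
```

View pics/z2.png

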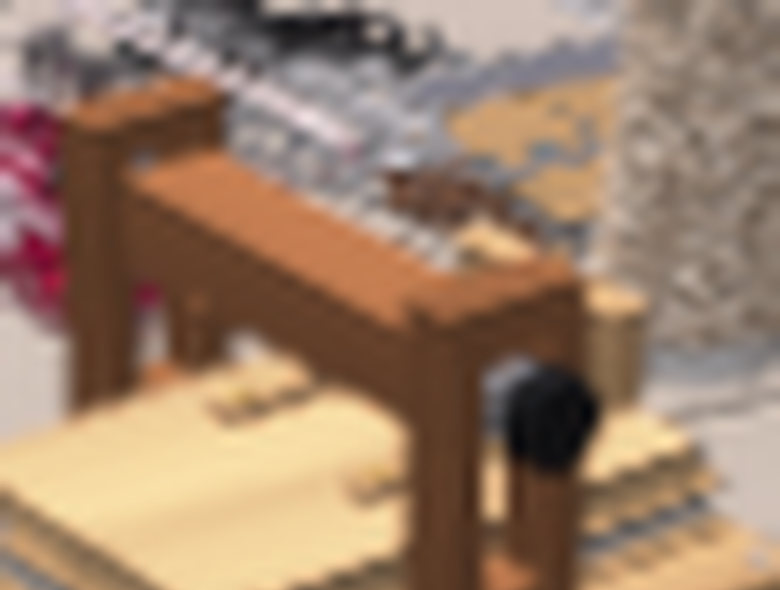

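View pics/d_t.png

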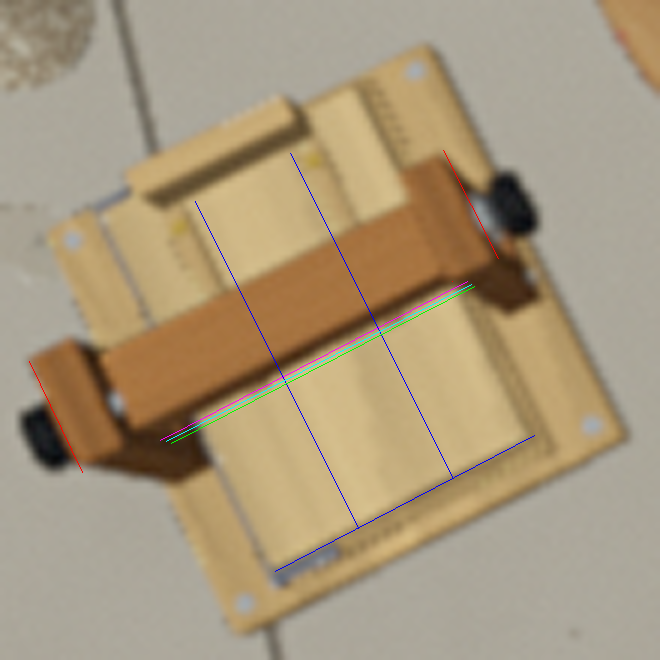

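The beam's lower front edge in the side view is at about (266,176.3), (272,179.8) and (275,181.2); its upper front edge runs from (257,164.3) to (275,174.2). In the top overlay, the press pose fits the uprights, board front and rails well.

```bash
cat >> h.py <<'E'
YAW=np.radians(26.9); O=np.array([542.5,439.1]); EX=np.array([np.cos(YAW),np.sin(YAW)]); EY=np.array([-EX[1],EX[0]])
W=lambda x,y,z:[*(O+EX*x+EY*y),z]
E
python3 - <<'E'
from h import *
from scipy.optimize import least_squares
def lin(a,b,c):  # row at column c of projected line
    q=proj('side',[a,b]); return q[0,1]+(q[1,1]-q[0,1])*(c-q[0,0])/(q[1,0]-q[0,0])
low=[(266,176.3),(272,179.8),(275,181.2)]; up=[(257,164.3),(260,166),(263,167.5),(266,169.3),(269,170.9),(272,172.5),(275,174.2)]
pts=lambda:[(W(-22,-62,118),(276.9,173)),(W(-22,80,118),(251,159.3)),(W(-22,-80,118),(280.5,175))]
print(proj('side',[p for p,_ in pts()]).round(1),proj('side',[W(-72,54,45),W(-72,-54,45)]).round(1))
for dv in(-0.5,0,.7,1.5):
  for du in (0.8,2):
    f=lambda g:np.mean([lin(W(-15,-60,48+g),W(-15,60,48+g),c-du)+dv-r for c,r in low])
    h=lambda g:np.mean([lin(W(-15,-60,75+g),W(-15,60,75+g),c-du)+dv-r for c,r in up])
    from scipy.optimize import brentq
    print(du,dv,round(brentq(f,0,60),1),round(brentq(h,0,60),1))
s=cv2.imread('pics/side0.png')
# board front top edge: bright->dark transition per column
for c in (244,248,252,256,260): print(c,[int(v) for v in s[182:202,c,1]])
E
```

```text
[[276.  171.8]
 [249.  157.5]
 [279.7 173.8]] [[241.8 184.4]
 [261.7 196.8]]
0.8 -0.5 26.9 24.9
2 -0.5 24.5 22.6
0.8 0 28.6 26.7
2 0 26.3 24.4
0.8 0.7 31.1 29.1
2 0.7 28.8 26.9
0.8 1.5 33.9 31.9
2 1.5 31.6 29.7
244 [196, 195, 196, 193, 155, 114, 125, 126, 119, 99, 134, 154, 162, 185, 162, 121, 109, 113, 138, 180]
248 [195, 196, 205, 213, 214, 216, 200, 128, 123, 141, 155, 133, 124, 139, 160, 188, 204, 164, 110, 105]
252 [176, 206, 213, 213, 218, 220, 223, 224, 209, 158, 106, 114, 131, 140, 118, 133, 147, 156, 189, 186]
256 [207, 211, 213, 218, 220, 223, 222, 216, 207, 204, 206, 190, 122, 116, 126, 143, 136, 112, 133, 143]
260 [209, 214, 218, 220, 224, 222, 214, 204, 202, 207, 212, 214, 215, 210, 165, 109, 115, 140, 153, 113]
```

Two strips are needed: the gap is about 29–31 mm, well above 21. Next I move over the near end of strip 1.

>>> servo_tool --plan '[[[-1,0.33,-0.888,-0.27,0,0,0.223],[-1,0.33,-0.888,-0.27,0,0,0.223],[-1,0.33,-0.888,-0.27,0,0,0.223],[-1,0.33,-0.888,-0.27,0,0,0.223],[-1,0.33,-0.888,-0.27,0,0,0.223]]]'

```text
t: 0.52
ee_pos: [327.5, 388.3, 248.0]
orientation: [-0.52, -3.098, 0.001]
ft_force: [1.0, -0.3, 0.1]
width: 88.0
grasp_force: 0.0
```

>>> servo_tool --plan '[[[-1,0.33,-0.888,-0.27,0,0,0.223],[-1,0.33,-0.888,-0.27,0,0,0.223],[-1,0.33,-0.888,-0.27,0,0,0.223],[-1,0.33,-0.888,-0.27,0,0,0.223],[-1,0.33,-0.888,-0.27,0,0,0.223]]]'

```text
t: 0.93
ee_pos: [393.7, 210.7, 194.2]
orientation: [0.37, 3.12, -0.0]
ft_force: [0.6, -0.6, -0.1]
width: 87.6
grasp_force: 0.0
```

>>> servo_tool --plan '[[[-1,0.33,-0.888,-0.27,0,0,0.223],[-1,0.33,-0.888,-0.27,0,0,0.223],[-1,0.33,-0.888,-0.27,0,0,0.223],[-1,0.33,-0.888,-0.27,0,0,0.223],[-1,0,0,0,0,0,0]]]'

```text
t: 1.35
ee_pos: [447.5, 65.6, 150.0]
orientation: [-0.256, -3.13, 0.002]
ft_force: [0.7, 1.3, 0.5]
width: 88.1
grasp_force: 0.0
```

```bash
cat >> h.py <<'E'
def st():
    from scipy.spatial.transform import Rotation as R
    o=readout.get_obs(); M=R.from_rotvec(o['orientation']).as_matrix()
    p=o['ee_pos']; y=np.degrees(np.arctan2(M[1,1],M[0,1]))%180-90
    d=np.append((p[:2]-O)@np.c_[EX,EY],p[2])
    print('t %.2f tcp %s yaw %.2f toolz %s press %s F %s w %.1f gf %.1f'%(o['t'],p.round(1),y,M[:,2].round(4),d.round(1),o['ft_force'].round(1),o['width'],o['grasp_force'])); return o
E
python3 -c "
from h import *
st()"
```

```text
t 1.35 tcp [447.5  65.6 150. ] yaw -9.36 toolz [-1.1e-03 -9.0e-04 -1.0e+00] press [-253.7 -290.1  150. ] F [0.7 1.3 0.5] w 88.1 gf 0.0
```

>>> servo_tool --plan '[[[-1,0,0,-0.6,0,0,0],[-1,0,0,-0.6,0,0,0],[-1,0,0,-0.3,0,0,0],[-1,0,0,0,0,0,0],[-1,0,0,0,0,0,0]]]'

```text
t: 1.77
ee_pos: [445.8, 70.6, 91.1]
orientation: [-0.25, -3.13, 0.001]
ft_force: [0.5, 0.5, 0.1]
width: 87.8
grasp_force: 0.0
```

```bash
python3 -c "
from h import *
st()
P=[507.6,60.5]
im=snap('top','t2.png'); im2=snap('side','s2.png')
cv2.imwrite('pics/z3.png',np.hstack([cv2.resize(im[200:290,285:375],(400,400)),cv2.resize(im2[220:310,220:310],(400,400))]))"
```

```text
t 1.77 tcp [445.8  70.6  91.1] yaw -9.12 toolz [-1.9e-03 -2.0e-04 -1.0e+00] press [-253.  -284.9   91.1] F [0.5 0.5 0.1] w 87.8 gf 0.0
```

View pics/z3.png

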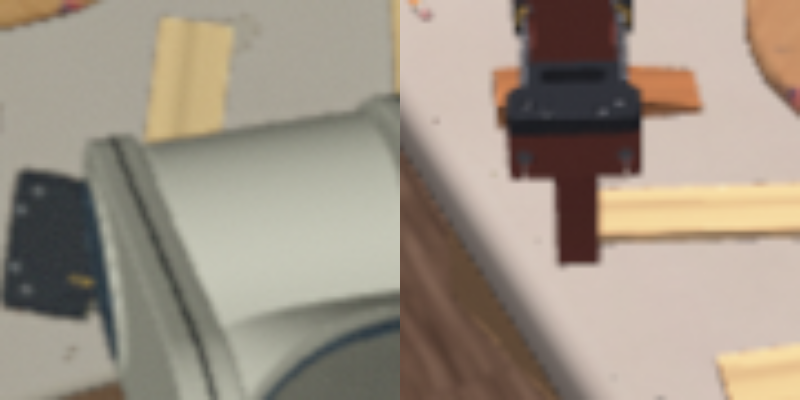

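The view shows the finger over the strip's near end, at crop (578,220), with the strip running right along the tool axis. Descend and grip.

>>> servo_tool --plan '[[[-1,0,0,-0.24,0,0,0],[-1,0,0,0,0,0,0],[1,0,0,0,0,0,0],[1,0,0,0,0,0,0],[1,0,0,0,0,0,0]]]'

```text
t: 2.28
ee_pos: [446.4, 70.4, 82.1]
orientation: [0.25, 3.131, 0.0]
ft_force: [0.1, -0.6, -0.3]
width: 71.1
grasp_force: 0.0
```

>>> servo_tool --plan '[[[1,0,0,0,0,0,0],[1,0,0,0,0,0,0],[1,0,0,0,0,0,0],[1,0,0,0,0,0,0],[1,0,0,0.25,0,0,0]]]'

```text
t: 2.7
ee_pos: [445.5, 70.2, 91.1]
orientation: [-0.25, -3.129, 0.001]
ft_force: [-0.5, 0.2, -0.9]
width: 38.0
grasp_force: 30.2
```

```bash
python3 -c "
from h import *
st()
for x in(-155,-64.5): print(W(x,0,0))"
```

```text
t 2.70 tcp [445.5  70.2  91.1] yaw -9.13 toolz [-2.6e-03 -3.0e-04 -1.0e+00] press [-253.4 -285.1   91.1] F [-0.5  0.2 -0.9] w 38.0 gf 30.2
[np.float64(404.27138291119184), np.float64(368.9726200566737), 0]
[np.float64(484.97905934046366), np.float64(409.91796124939003), 0]
```

>>> servo_tool --plan '[[[1,0,0,0.75,0,0,0],[1,0,0,0.75,0,0,0],[1,0,0.3,0.75,0,0,0],[1,-0.1,0.7,0,0,0,0.8],[1,-0.1,0.7,0,0,0,0.8]]]'

```text
t: 3.12
ee_pos: [439.5, 138.9, 184.7]
orientation: [0.03, 3.137, 0.002]
ft_force: [-0.7, 1.1, -0.6]
width: 4.6
grasp_force: 0.0
```

>>> servo_tool --plan '[[[1,-0.1,0.7,0,0,0,0.8],[1,-0.1,0.7,0,0,0,0.8],[1,-0.1,0.7,0,0,0,0.8],[1,-0.1,0.7,0,0,0,0.8],[1,-0.1,0.7,0,0,0,0.8]]]'

```text
t: 3.53
ee_pos: [417.8, 279.7, 182.7]
orientation: [-0.52, 3.098, 0.0]
ft_force: [0.1, -0.5, 0.7]
width: 0.2
grasp_force: 0.0
```

>>> servo_tool --plan '[[[1,-0.1,0.7,0,0,0,0.8],[1,-0.1,0.7,0,0,0,0.8],[1,-0.24,0.81,0,0,0,0],[1,0,0,0,0,0,0],[1,0,0,0,0,0,0]]]'

```text
t: 3.95
ee_pos: [400.1, 368.0, 182.4]
orientation: [-0.734, 3.054, 0.0]
ft_force: [-0.4, -0.6, -0.4]
width: 0.5
grasp_force: 0.0
```

```bash
python3 -c "
from h import *
st()
im=snap('top','t3.png'); im2=snap('side','s3.png')
cv2.imwrite('pics/z4.png',np.hstack([cv2.resize(im[165:305,100:240],(400,400)),cv2.resize(im2[130:230,210:310],(400,400))]))"
```

```text
t 3.95 tcp [400.1 368.  182.4] yaw 27.03 toolz [ 4.e-04  3.e-04 -1.e+00] press [-159.2    1.   182.4] F [-0.4 -0.6 -0.4] w 0.5 gf 0.0
```

View pics/z4.png

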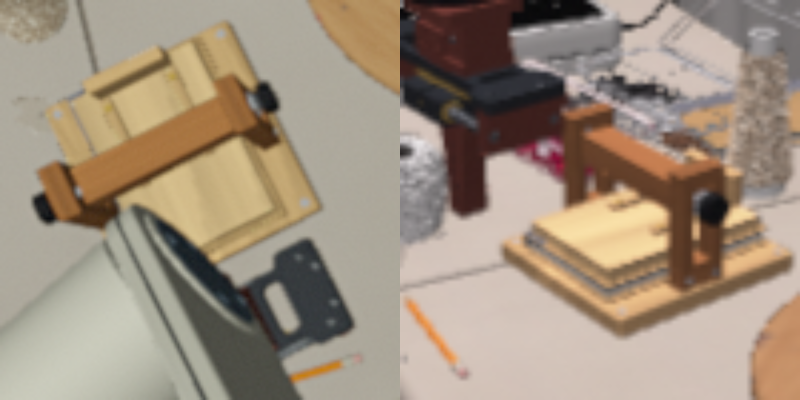

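The strip slipped out; the gripper is empty. Find where it went.

```bash
cat >> h.py <<'E'
def rects(im,box,z,amin=150):
    x0,y0,x1,y1=box; h=cv2.cvtColor(im,cv2.COLOR_BGR2HSV)[y0:y1,x0:x1]
    m=((h[:,:,1]>70)&(h[:,:,2]>60)).astype(np.uint8)
    for c in cv2.findContours(m,0,cv2.CHAIN_APPROX_NONE)[0]:
        if cv2.contourArea(c)<amin: continue
        c=c.reshape(-1,2)+[x0,y0]; P=onz('top',c,z)[:,:2].astype(np.float32); r=cv2.minAreaRect(P)
        b=cv2.boxPoints(r); e=max([b[1]-b[0],b[2]-b[1]],key=np.linalg.norm); e=e*np.sign(e[0])
        print(c.mean(0).round(),'c',np.round(r[0],1),'size',np.round(r[1],1),'yaw',round(float(np.degrees(np.arctan2(e[1],e[0]))),2))
E
python3 - <<'E'
from h import *
im=cv2.imread('pics/t3.png'); rects(im,(225,195,420,290),8)
cv2.imwrite('pics/z5.png',cv2.resize(np.hstack([im[190:290,220:420],cv2.imread('pics/s3.png')[215:315,200:400]]),(800,200)))
E
```

```text
[367. 279.] c [381.1 -27.9] size [ 78. 294.] yaw -75.0
[274. 249.] c [476.1 181.5] size [ 40.1 124.7] yaw -4.54
[325. 235.] c [507.3  60.6] size [ 39.4 144.5] yaw -9.23
[382. 216.] c [547.5 -76.9] size [ 40.1 104.2] yaw -1.18
[279. 199.] c [590.7 166. ] size [173.7  26.9] yaw 88.92
```

The strip never left its place, (507.3,60.6) at −9.2°. I lifted before the grip had built up. I'll go back, grip lower and give it more closing time.

>>> servo_tool --plan '[[[-1,0.24,-0.81,0,0,0,0],[-1,0.1,-0.7,0,0,0,-0.8],[-1,0.1,-0.7,0,0,0,-0.8],[-1,0.1,-0.7,0,0,0,-0.8],[-1,0.1,-0.7,0,0,0,-0.8]]]'

```text
t: 4.47
ee_pos: [426.1, 219.7, 182.1]
orientation: [0.29, -3.128, 0.001]
ft_force: [0.6, -0.1, 0.4]
width: 30.6
grasp_force: 0.0
```

>>> servo_tool --plan '[[[-1,0.1,-0.7,-0.2,0,0,-0.8],[-1,0.1,-0.7,-0.2,0,0,-0.8],[-1,0.1,-0.7,-0.2,0,0,-0.8],[-1,0.1,-0.7,-0.2,0,0,-0.8],[-1,0.1,-0.7,-0.2,0,0,-0.8]]]'

```text
t: 4.88
ee_pos: [445.8, 79.7, 141.9]
orientation: [-0.258, -3.131, 0.0]
ft_force: [-0.7, 0.3, -0.4]
width: 63.9
grasp_force: 0.0
```

>>> servo_tool --plan '[[[-1,0.1,-0.3,-0.6,0,0,0],[-1,0,0,-0.6,0,0,0],[-1,0,0,-0.3,0,0,0],[-1,0,0,-0.02,0,0,0],[-1,0,0,0,0,0,0]]]'

```text
t: 5.3
ee_pos: [449.9, 68.9, 80.9]
orientation: [-0.254, -3.13, 0.001]
ft_force: [-0.6, -0.1, 0.5]
width: 87.5
grasp_force: 0.0
```

>>> servo_tool --plan '[[[1,0,0,0,0,0,0],[1,0,0,0,0,0,0],[1,0,0,0,0,0,0],[1,0,0,0,0,0,0],[1,0,0,0,0,0,0]]]'

```text
t: 5.72
ee_pos: [450.3, 70.4, 81.3]
orientation: [0.25, 3.131, 0.0]
ft_force: [0.3, 0.1, 0.0]
width: 57.8
grasp_force: 0.0
```

>>> servo_tool --plan '[[[1,0,0,0,0,0,0],[1,0,0,0,0,0,0],[1,0,0,0,0,0,0],[1,0,0,0,0,0,0],[1,0,0,0,0,0,0]]]'

```text
t: 6.13
ee_pos: [450.3, 70.4, 81.1]
orientation: [-0.25, -3.132, -0.0]
ft_force: [-0.2, 0.6, 1.2]
width: 39.8
grasp_force: 29.9
```

```bash
python3 -c "
from h import *
st()"
```

```text
t 6.13 tcp [450.3  70.4  81.1] yaw -9.12 toolz [-0.  0. -1.] press [-249.  -287.1   81.1] F [-0.2  0.6  1.2] w 39.8 gf 29.9
```

>>> servo_tool --plan '[[[1,0,0,0.1,0,0,0],[1,0,0,0.3,0,0,0],[1,0,0,0.6,0,0,0],[1,0,0,0.6,0,0,0],[1,0,0,0.6,0,0,0]]]'

```text
t: 6.55
ee_pos: [449.9, 70.3, 170.0]
orientation: [-0.25, -3.13, 0.0]
ft_force: [0.4, 0.4, 0.1]
width: 39.7
grasp_force: 29.9
```

```bash
python3 -c "
from h import *
st()
print(W(-156,0,0))"
```

```text
t 6.55 tcp [449.9  70.3 170. ] yaw -9.13 toolz [-1.2e-03 -2.0e-04 -1.0e+00] press [-249.5 -287.   170. ] F [0.4 0.4 0.1] w 39.7 gf 29.9
[np.float64(403.3795853815866), np.float64(368.5201853473619), 0]
```

>>> servo_tool --plan '[[[1,-0.05,0.31,0,0,0,0.3],[1,-0.098,0.621,0,0,0,0.6],[1,-0.098,0.621,0,0,0,0.6],[1,-0.098,0.621,0,0,0,0.6],[1,-0.098,0.621,0,0,0,0.6]]]'

```text
t: 6.97
ee_pos: [432.3, 183.1, 169.4]
orientation: [-0.123, 3.139, 0.0]
ft_force: [0.4, 0.1, -0.1]
width: 39.5
grasp_force: 29.9
```

>>> servo_tool --plan '[[[1,-0.098,0.621,0,0,0,0.6],[1,-0.098,0.621,0,0,0,0.6],[1,-0.098,0.621,0,0,0,0.6],[1,-0.098,0.621,0,0,0,0.6],[1,-0.098,0.621,0,0,0,0.6]]]'

```text
t: 7.38
ee_pos: [412.5, 307.4, 169.2]
orientation: [0.533, -3.096, 0.0]
ft_force: [1.7, 0.7, -0.1]
width: 39.4
grasp_force: 29.9
```

>>> servo_tool --plan '[[[1,-0.098,0.621,0,0,0,0.6],[1,-0.098,0.621,0,0,0,0.6],[1,-0.05,0.31,0,0,0,0.3],[1,0,0,0,0,0,0],[1,0,0,0,0,0,0]]]'

```text
t: 7.8
ee_pos: [402.8, 368.1, 168.9]
orientation: [0.73, -3.055, 0.001]
ft_force: [-0.3, 0.0, -1.0]
width: 40.0
grasp_force: 29.9
```

```bash
python3 -c "
from h import *
st()
im=snap('top','t4.png'); im2=snap('side','s4.png')
cv2.imwrite('pics/z6.png',np.hstack([cv2.resize(im[165:265,110:210],(400,400),interpolation=2),cv2.resize(im2[130:230,210:310],(400,400),interpolation=2)]))"
```

```text
t 7.80 tcp [402.8 368.1 168.9] yaw 26.88 toolz [-4.e-04 -7.e-04 -1.e+00] press [-1.567e+02 -1.000e-01  1.689e+02] F [-0.3  0.  -1. ] w 40.0 gf 29.9
```

View pics/z6.png

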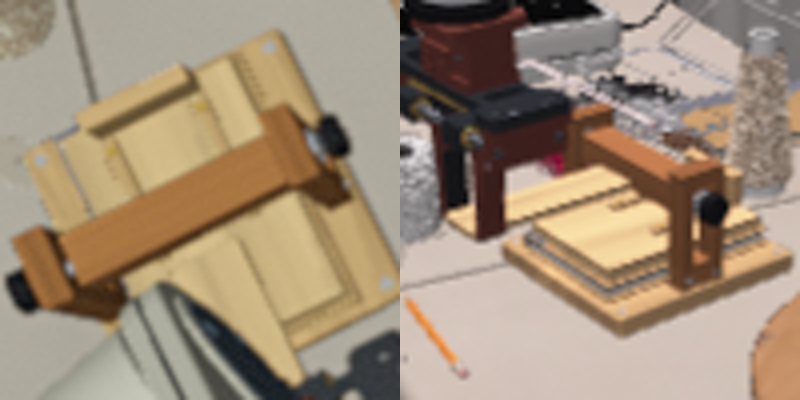

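The top crop shows the strip held level and pointing under the beam, with its right edge from about (240,238) to (300,350) in the crop. I'll check its lateral alignment against the rails numerically.

```bash
python3 - <<'E'
from h import *
im=cv2.imread('pics/t4.png'); im0=cv2.imread('pics/top0.png')
def prof(im,xs,ys,z):
    out=[]
    for x in xs:
        q=proj('top',[W(x,y,z) for y in ys]).astype(np.float32)
        out.append(cv2.remap(im,q[:,0].reshape(1,-1),q[:,1].reshape(1,-1),1)[0].astype(int).sum(1))
    return np.array(out)
ys=np.arange(-44,45,2)
print('rails z51',ys.tolist())
for x in (35,45,55): print(x,prof(im0,[x-3,x,x+3],ys,51).mean(0).astype(int).tolist())
ys=np.arange(-60,61,3)
print('board front z45',ys.tolist())
for x in (-60,-45): print(x,prof(im0,[x-2,x,x+2],ys,45).mean(0).astype(int).tolist())
ys=np.arange(-32,-8,2)
print('strip',ys.tolist())
for x in (-60,-50,-40,-30): print(x,prof(im,[x-2,x,x+2],ys,95.5).mean(0).astype(int).tolist())
ys=np.arange(-32,32,2);print(ys.tolist())
for x in (-35,-30): print(x,prof(im,[x-2,x,x+2],ys,95.5).mean(0).astype(int).tolist())
xs=np.arange(-50,-5,2); print('tip',xs.tolist()); 
for y in(-14,-10,-6): print(prof(im,xs,[y-1,y,y+1],95.5).mean(1).astype(int).tolist())
E
```

```text
rails z51 [-44, -42, -40, -38, -36, -34, -32, -30, -28, -26, -24, -22, -20, -18, -16, -14, -12, -10, -8, -6, -4, -2, 0, 2, 4, 6, 8, 10, 12, 14, 16, 18, 20, 22, 24, 26, 28, 30, 32, 34, 36, 38, 40, 42, 44]
35 [518, 504, 504, 501, 492, 467, 418, 416, 436, 452, 471, 469, 464, 465, 476, 491, 490, 495, 495, 498, 507, 507, 512, 510, 508, 514, 509, 515, 511, 502, 499, 491, 483, 434, 383, 403, 430, 453, 470, 483, 484, 479, 481, 474, 467]
45 [526, 517, 515, 511, 504, 475, 429, 430, 450, 465, 477, 481, 478, 480, 491, 503, 507, 506, 509, 513, 520, 522, 525, 524, 523, 524, 527, 529, 526, 521, 515, 512, 500, 451, 391, 419, 451, 462, 466, 473, 494, 501, 499, 493, 487]
55 [524, 517, 513, 510, 494, 444, 404, 418, 444, 461, 469, 477, 487, 497, 506, 508, 507, 507, 508, 514, 520, 521, 524, 525, 526, 525, 526, 527, 525, 517, 511, 509, 499, 457, 397, 421, 449, 453, 448, 452, 483, 499, 498, 491, 486]
board front z45 [-60, -57, -54, -51, -48, -45, -42, -39, -36, -33, -30, -27, -24, -21, -18, -15, -12, -9, -6, -3, 0, 3, 6, 9, 12, 15, 18, 21, 24, 27, 30, 33, 36, 39, 42, 45, 48, 51, 54, 57, 60]
-60 [417, 387, 
[... 963 characters left out ...]
490, 504, 515, 524, 532, 535, 518, 445, 334, 252, 217, 223, 285, 392]
-30 [513, 511, 505, 497, 475, 437, 460, 514, 526, 525, 523, 520, 519, 519, 517, 510, 496, 485, 490, 504, 515, 521, 526, 532, 532, 510, 466, 406, 342, 305, 336, 413]
tip [-50, -48, -46, -44, -42, -40, -38, -36, -34, -32, -30, -28, -26, -24, -22, -20, -18, -16, -14, -12, -10, -8, -6]
[526, 526, 526, 525, 524, 526, 528, 527, 526, 527, 527, 519, 512, 518, 523, 499, 405, 255, 183, 238, 315, 347, 348]
[523, 523, 524, 522, 523, 522, 523, 523, 523, 522, 521, 518, 516, 528, 539, 516, 424, 262, 178, 236, 314, 346, 351]
[522, 522, 521, 520, 523, 522, 520, 520, 520, 520, 519, 517, 519, 534, 540, 518, 425, 272, 179, 234, 315, 344, 351]
```

Lateral: the press centre is at y≈+0.8 in the robot frame, so the strip needs about +0.9 mm. Descend to just above the board and slide in.

>>> servo_tool --plan '[[[1,-0.01,0.02,-0.5,0,0,0],[1,0,0,-0.5,0,0,0],[1,0,0,-0.02,0,0,0],[1,0,0,0,0,0,0],[1,0.134,0.068,0,0,0,0]]]'

```text
t: 8.32
ee_pos: [407.8, 370.8, 128.6]
orientation: [0.728, -3.054, 0.001]
ft_force: [-0.3, -0.1, 0.0]
width: 39.6
grasp_force: 29.9
```

>>> servo_tool --plan '[[[1,0.178,0.09,0,0,0,0],[1,0.178,0.09,0,0,0,0],[1,0.178,0.09,0,0,0,0],[1,0.178,0.09,0,0,0,0],[1,0,0,0,0,0,0]]]'

```text
t: 8.73
ee_pos: [438.7, 387.5, 128.9]
orientation: [-0.729, 3.053, 0.002]
ft_force: [-0.0, 0.3, 0.5]
width: 39.6
grasp_force: 29.9
```

```bash
python3 -c "
from h import *
st()"
```

```text
t 8.73 tcp [438.7 387.5 128.9] yaw 26.85 toolz [ 0.0022  0.0017 -1.    ] press [-115.9    0.9  128.9] F [-0.   0.3  0.5] w 39.6 gf 29.9
```

>>> servo_tool --plan '[[[1,0,0,-0.035,0,0,0],[1,0.178,0.09,0,0,0,0],[1,0.223,0.113,0,0,0,0],[1,0.223,0.113,0,0,0,0],[1,0,0,0,0,0,0]]]'

```text
t: 9.15
ee_pos: [463.9, 400.3, 127.3]
orientation: [-0.729, 3.053, 0.002]
ft_force: [-0.3, 0.7, -1.5]
width: 39.7
grasp_force: 29.9
```

>>> servo_tool --plan '[[[1,0.223,0.113,0,0,0,0],[1,0.178,0.09,0,0,0,0],[1,0.089,0.045,0,0,0,0],[1,0,0,0,0,0,0],[1,0,0,0,0,0,0]]]'

```text
t: 9.57
ee_pos: [481.3, 408.9, 126.7]
orientation: [0.73, -3.055, 0.0]
ft_force: [0.2, -0.2, -1.2]
width: 39.5
grasp_force: 29.9
```

```bash
python3 -c "
from h import *
st()"
```

```text
t 9.57 tcp [481.3 408.9 126.7] yaw 26.86 toolz [-2.e-04 -1.e-04 -1.e+00] press [-68.3   0.7 126.7] F [ 0.2 -0.2 -1.2] w 39.5 gf 29.9
```

>>> servo_tool --plan '[[[1,0.045,0.023,-0.02,0,0,0],[1,0.045,0.023,0,0,0,0],[1,0.045,0.023,0,0,0,0],[1,0,0,0,0,0,0]]]'

```text
t: 9.9
ee_pos: [486.9, 411.9, 126.2]
orientation: [-0.73, 3.055, 0.0]
ft_force: [0.2, -0.7, -0.9]
width: 39.9
grasp_force: 29.9
```

>>> servo_tool --plan '[[[1,0.045,0.023,0,0,0,0],[1,0,0,0,0,0,0]]]'

```text
t: 10.07
ee_pos: [488.7, 412.7, 126.2]
orientation: [-0.73, 3.055, 0.0]
ft_force: [-0.0, 0.2, -0.3]
width: 39.6
grasp_force: 29.9
```

>>> servo_tool --plan '[[[1,0.045,0.023,0,0,0,0],[1,0,0,0,0,0,0]]]'

```text
t: 10.23
ee_pos: [489.3, 412.9, 125.6]
orientation: [0.729, -3.053, 0.002]
ft_force: [-4.1, -2.1, 1.0]
width: 39.7
grasp_force: 29.9
```

```bash
python3 -c "
from h import *
st()"
```

```text
t 10.23 tcp [489.3 412.9 125.6] yaw 26.88 toolz [-0.0026 -0.0019 -1.    ] press [-59.3   0.7 125.6] F [-4.1 -2.1  1. ] w 39.7 gf 29.9
```

The strip is against the stop: about 4.6 N of resistance, at press x −59.3 versus −60.5 predicted. Release and back off upward, then go to strip 2.

>>> servo_tool --plan '[[[1,0.02,0.01,0,0,0,0],[-0.3,0,0,0,0,0,0],[-0.3,0,0,0,0,0,0],[-0.3,0,0,0.02,0,0,0],[-0.3,0,0,0.05,0,0,0]]]'

```text
t: 10.65
ee_pos: [491.3, 414.0, 128.9]
orientation: [-0.73, 3.055, 0.0]
ft_force: [-0.2, -0.1, -0.6]
width: 56.5
grasp_force: 0.0
```

>>> servo_tool --plan '[[[-0.3,0,0,0.3,0,0,0],[-0.3,0,0,0.7,0,0,0],[-0.3,-0.5,-0.25,0.7,0,0,0],[-1,-0.8,-0.4,0.3,0,0,0],[-1,0,0,0,0,0,0]]]'

```text
t: 11.07
ee_pos: [435.6, 386.1, 211.9]
orientation: [0.73, -3.055, -0.0]
ft_force: [-0.6, -0.2, 0.2]
width: 67.3
grasp_force: 0.0
```

```bash
python3 - <<'E'
from h import *
st(); im=snap('top','t5.png')
ys=np.arange(-32,34,2)
print(ys.tolist())
for z,x in ((53,30),(53,50),(53,-35)):
    out=0
    for dx in(-3,0,3):
        q=proj('top',[W(x+dx,y,z) for y in ys]).astype(np.float32); out=out+cv2.remap(im,q[:,:1].T,q[:,1:].T,1)[0].astype(int).sum(1)/3
    print(x,out.astype(int).tolist())
xs=np.arange(50,84,2); q=proj('top',[W(x,0,53) for x in xs]).astype(np.float32)
print(xs.tolist(),cv2.remap(im,q[:,:1].T,q[:,1:].T,1)[0].astype(int).sum(1).tolist())
E
```

```text
t 11.07 tcp [435.6 386.1 211.9] yaw 26.89 toolz [-5.e-04 -1.e-04 -1.e+00] press [-119.3    1.   211.9] F [-0.6 -0.2  0.2] w 67.3 gf 0.0
[-32, -30, -28, -26, -24, -22, -20, -18, -16, -14, -12, -10, -8, -6, -4, -2, 0, 2, 4, 6, 8, 10, 12, 14, 16, 18, 20, 22, 24, 26, 28, 30, 32]
30 [384, 386, 395, 407, 410, 389, 371, 402, 431, 435, 432, 432, 428, 431, 429, 426, 418, 410, 407, 412, 421, 428, 430, 430, 433, 430, 418, 384, 366, 384, 399, 406, 363]
50 [422, 444, 466, 478, 481, 457, 443, 496, 530, 532, 529, 527, 524, 524, 524, 518, 506, 494, 489, 496, 511, 524, 530, 536, 537, 534, 511, 452, 408, 441, 467, 470, 464]
-35 [517, 514, 517, 520, 520, 495, 453, 453, 504, 519, 520, 521, 520, 518, 516, 511, 504, 490, 480, 480, 489, 490, 418, 261, 123, 96, 101, 111, 120, 120, 165, 271, 401]
[50, 52, 54, 56, 58, 60, 62, 64, 66, 68, 70, 72, 74, 76, 78, 80, 82] [505, 506, 507, 506, 506, 505, 506, 508, 511, 503, 425, 312, 240, 262, 354, 448, 496]
```

```bash
python3 - <<'E'
from h import *
im=cv2.imread('pics/t5.png'); rects(im,(364,165,402,250),8); rects(im,(255,205,297,290),18)
E
```

```text
[381. 209.] c [566.  -77.3] size [ 40.1 141.4] yaw -1.17
[274. 249.] c [475.5 181.6] size [ 39.7 123.4] yaw -4.33
```

>>> servo_tool --plan '[[[-1,0.139,-0.889,0,0,0,-0.432],[-1,0.139,-0.889,0,0,0,-0.432],[-1,0.139,-0.889,0,0,0,-0.432],[-1,0.139,-0.889,0,0,0,-0.432],[-1,0.139,-0.889,0,0,0,-0.432]]]'

```text
t: 11.53
ee_pos: [467.9, 208.9, 209.2]
orientation: [-0.437, 3.11, 0.0]
ft_force: [0.9, 0.2, 1.1]
width: 87.6
grasp_force: 0.0
```

>>> servo_tool --plan '[[[-1,0.139,-0.889,-0.31,0,0,-0.432],[-1,0.139,-0.889,-0.31,0,0,-0.432],[-1,0.139,-0.889,-0.31,0,0,-0.432],[-1,0.139,-0.889,-0.31,0,0,-0.432],[-1,0.139,-0.889,-0.31,0,0,-0.432]]]'

```text
t: 11.95
ee_pos: [496.0, 30.4, 146.6]
orientation: [-0.142, 3.137, -0.0]
ft_force: [-0.0, 0.0, 0.2]
width: 87.9
grasp_force: 0.0
```

>>> servo_tool --plan '[[[-1,0.139,-0.889,-0.31,0,0,-0.432],[-1,0.139,-0.889,-0.31,0,0,-0.432],[-1,0.139,-0.889,-0.31,0,0,-0.432],[-1,0,0,0,0,0,0],[-1,0,0,0,0,0,0]]]'

```text
t: 12.37
ee_pos: [512.0, -76.3, 109.0]
orientation: [-0.039, -3.141, -0.0]
ft_force: [0.0, -0.3, -0.4]
width: 87.8
grasp_force: 0.0
```

```bash
python3 -c "
from h import *
st()"
```

```text
t 12.37 tcp [512.  -76.3 109. ] yaw -1.41 toolz [-3.e-04  1.e-04 -1.e+00] press [-260.4 -445.9  109. ] F [ 0.  -0.3 -0.4] w 87.8 gf 0.0
```

>>> servo_tool --plan '[[[-1,-0.1,0,-0.4,0,0,0.04],[-1,0,0,-0.29,0,0,0],[-1,0,0,0,0,0,0],[1,0,0,0,0,0,0],[1,0,0,0,0,0,0]]]'

```text
t: 12.78
ee_pos: [507.5, -73.6, 82.3]
orientation: [-0.026, -3.141, -0.0]
ft_force: [0.1, -0.4, -0.1]
width: 78.2
grasp_force: 0.0
```

>>> servo_tool --plan '[[[1,0,0,0,0,0,0],[1,0,0,0,0,0,0],[1,0,0,0,0,0,0],[1,0,0,0,0,0,0],[1,0,0,0,0,0,0]]]'

```text
t: 13.2
ee_pos: [507.4, -74.4, 82.3]
orientation: [0.028, 3.141, -0.0]
ft_force: [-0.1, -0.2, 0.3]
width: 44.4
grasp_force: 0.1
```

>>> servo_tool --plan '[[[1,0,0,0,0,0,0],[1,0,0,0,0,0,0],[1,0,0,0,0,0,0]]]'

```text
t: 13.45
ee_pos: [507.3, -74.4, 82.2]
orientation: [0.028, 3.141, -0.0]
ft_force: [-0.1, 0.2, 3.9]
width: 39.9
grasp_force: 29.8
```

```bash
python3 -c "
from h import *
st()"
```

```text
t 13.45 tcp [507.3 -74.4  82.2] yaw -1.01 toolz [ 1.e-04 -0.e+00 -1.e+00] press [-263.7 -442.1   82.2] F [-0.1  0.2  3.9] w 39.9 gf 29.8
```

>>> servo_tool --plan '[[[1,0,0,0.1,0,0,0],[1,0,0,0.3,0,0,0],[1,0,0,0.6,0,0,0],[1,0,0,0.6,0,0,0],[1,0,0,0.6,0,0,0]]]'

```text
t: 13.87
ee_pos: [507.0, -74.4, 171.6]
orientation: [-0.028, -3.141, -0.0]
ft_force: [0.7, 1.1, -0.6]
width: 39.5
grasp_force: 29.8
```

```bash
python3 -c "
from h import *
st()
print(W(-156,.8,0))"
```

```text
t 13.87 tcp [507.  -74.4 171.6] yaw -1.01 toolz [-6.e-04  1.e-04 -1.e+00] press [-264.  -441.8  171.6] F [ 0.7  1.1 -0.6] w 39.5 gf 29.8
[np.float64(403.0176376141372), np.float64(369.23362337104606), 0]
```

>>> servo_tool --plan '[[[1,-0.1,0.427,0,0,0,0.215],[1,-0.2,0.853,0,0,0,0.429],[1,-0.2,0.853,0,0,0,0.429],[1,-0.2,0.853,0,0,0,0.429],[1,-0.2,0.853,0,0,0,0.429]]]'

```text
t: 14.28
ee_pos: [470.8, 80.3, 171.1]
orientation: [-0.238, 3.132, 0.0]
ft_force: [0.8, -0.6, -0.4]
width: 39.5
grasp_force: 29.8
```

>>> servo_tool --plan '[[[1,-0.2,0.853,0,0,0,0.429],[1,-0.2,0.853,0,0,0,0.429],[1,-0.2,0.853,0,0,0,0.429],[1,-0.2,0.853,0,0,0,0.429],[1,-0.2,0.853,0,0,0,0.429]]]'

```text
t: 14.7
ee_pos: [430.6, 251.4, 171.1]
orientation: [-0.531, 3.096, 0.0]
ft_force: [-0.2, 0.3, -0.4]
width: 39.3
grasp_force: 29.8
```

>>> servo_tool --plan '[[[1,-0.2,0.853,0,0,0,0.429],[1,-0.2,0.853,0,0,0,0.429],[1,-0.2,0.853,0,0,0,0.429],[1,-0.1,0.427,0,0,0,0.215],[1,0,0,0,0,0,0]]]'

```text
t: 15.12
ee_pos: [402.8, 372.6, 171.2]
orientation: [-0.736, 3.052, 0.003]
ft_force: [0.4, -0.2, -0.2]
width: 39.7
grasp_force: 29.8
```

>>> servo_tool --plan '[[[1,0,0,-0.3,0,0,0],[1,0,0,0,0,0,0]]]'

```text
t: 15.28
ee_pos: [402.5, 367.7, 156.7]
orientation: [0.729, -3.053, 0.002]
ft_force: [-0.3, -1.5, -0.5]
width: 39.5
grasp_force: 29.8
```

```bash
cat > prof.py <<'E'
from h import *
def P(im,xs,ys,z):
    q=proj('top',[W(x,y,z) for x in xs for y in ys]).astype(np.float32)
    return cv2.remap(im,q[:,:1].T,q[:,1:].T,1)[0].astype(int).sum(1).reshape(len(xs),len(ys))
E
python3 - <<'E'
from prof import *
o=st(); im=snap('top','t6.png'); z=o['ee_pos'][2]-82.2+8
ys=np.arange(-30,-8,2); print(ys.tolist())
for x in(-70,-55,-40,-32): print(x,P(im,[x-2,x,x+2],ys,z).mean(0).astype(int).tolist())
xs=np.arange(-36,-12,2);print(xs.tolist(),P(im,xs,[-12,-9,-6],z).mean(1).astype(int).tolist())
E
```

```text
t 15.28 tcp [402.5 367.7 156.7] yaw 26.85 toolz [-0.0019 -0.002  -1.    ] press [-157.2   -0.3  156.7] F [-0.3 -1.5 -0.5] w 39.5 gf 29.8
[-30, -28, -26, -24, -22, -20, -18, -16, -14, -12, -10]
-70 [524, 521, 478, 392, 402, 494, 528, 529, 526, 523, 521]
-55 [520, 515, 472, 380, 402, 494, 529, 528, 525, 523, 522]
-40 [519, 512, 467, 400, 441, 517, 531, 525, 525, 523, 522]
-32 [516, 508, 466, 410, 451, 518, 529, 527, 526, 523, 520]
[-36, -34, -32, -30, -28, -26, -24, -22, -20, -18, -16, -14] [521, 520, 521, 521, 517, 508, 508, 512, 517, 510, 464, 343]
```

Strip 2's right edge is at about −21.5, against −19.5 for strip 1, so I shift it about 1.5 mm and yaw it 0.4° before sliding it in over strip 1.

>>> servo_tool --plan '[[[1,-0.017,0.033,-0.3,0,0,0.08],[1,0,0,-0.17,0,0,0],[1,0,0,0,0,0,0],[1,0.134,0.068,0,0,0,0],[1,0.178,0.09,0,0,0,0]]]'

```text
t: 15.75
ee_pos: [415.3, 376.6, 139.1]
orientation: [0.74, -3.052, 0.001]
ft_force: [0.0, 0.1, 0.0]
width: 39.8
grasp_force: 29.8
```

>>> servo_tool --plan '[[[1,0.178,0.09,0,0,0,0],[1,0.178,0.09,0,0,0,0],[1,0.178,0.09,0,0,0,0],[1,0,0,0,0,0,0],[1,0,0,0,0,0,0]]]'

```text
t: 16.17
ee_pos: [437.0, 387.9, 139.3]
orientation: [-0.74, 3.053, 0.0]
ft_force: [0.8, 0.5, -0.2]
width: 39.4
grasp_force: 29.8
```

```bash
python3 - <<'E'
from prof import *
o=st(); im=snap('top','t7.png'); z=o['ee_pos'][2]-82.2+8
ys=np.arange(-30,-8,2); print(ys.tolist())
for x in(-70,-55,-40,-32): print(x,P(im,[x-2,x,x+2],ys,z).mean(0).astype(int).tolist())
E
```

```text
t 16.17 tcp [437.  387.9 139.3] yaw 27.26 toolz [ 4.e-04  3.e-04 -1.e+00] press [-117.3    2.1  139.3] F [ 0.8  0.5 -0.2] w 39.4 gf 29.8
[-30, -28, -26, -24, -22, -20, -18, -16, -14, -12, -10]
-70 [444, 347, 264, 226, 210, 195, 218, 251, 254, 227, 179]
-55 [517, 523, 523, 501, 428, 361, 414, 499, 530, 519, 453]
-40 [515, 520, 520, 500, 422, 359, 426, 510, 530, 529, 529]
-32 [515, 519, 518, 494, 425, 379, 447, 520, 533, 529, 527]
```

>>> servo_tool --plan '[[[1,0.011,-0.022,-0.05,0,0,-0.03],[1,0.178,0.09,0,0,0,0],[1,0.223,0.113,0,0,0,0],[1,0.178,0.09,0,0,0,0],[1,0,0,0,0,0,0]]]'

```text
t: 16.63
ee_pos: [462.2, 399.7, 137.7]
orientation: [-0.736, 3.052, 0.002]
ft_force: [0.3, -0.1, -0.6]
width: 39.8
grasp_force: 29.8
```

>>> servo_tool --plan '[[[1,0.178,0.09,0,0,0,0],[1,0.178,0.09,-0.02,0,0,0],[1,0.045,0.023,0,0,0,0],[1,0,0,0,0,0,0],[1,0,0,0,0,0,0]]]'

```text
t: 17.05
ee_pos: [476.1, 406.5, 136.3]
orientation: [0.736, -3.054, 0.0]
ft_force: [0.0, 0.8, -0.5]
width: 39.6
grasp_force: 29.8
```

>>> servo_tool --plan '[[[1,0.045,0.023,-0.01,0,0,0],[1,0.045,0.023,0,0,0,0],[1,0,0,0,0,0,0]]]'

```text
t: 17.3
ee_pos: [479.9, 408.6, 136.2]
orientation: [-0.737, 3.054, 0.0]
ft_force: [-0.1, -0.2, 0.0]
width: 39.6
grasp_force: 29.8
```

```bash
python3 -c "
from h import *
st()"
```

```text
t 17.30 tcp [479.9 408.6 136.2] yaw 27.13 toolz [ 3.e-04  2.e-04 -1.e+00] press [-69.6   1.1 136.2] F [-0.1 -0.2  0. ] w 39.6 gf 29.8
```

>>> servo_tool --plan '[[[1,0.045,0.023,-0.015,0,0,0],[1,0.045,0.023,0,0,0,0],[1,0.022,0.011,0,0,0,0],[1,0,0,0,0,0,0]]]'

```text
t: 17.63
ee_pos: [484.5, 410.9, 135.5]
orientation: [-0.737, 3.054, 0.0]
ft_force: [-0.4, 0.6, -0.6]
width: 39.7
grasp_force: 29.8
```

>>> servo_tool --plan '[[[1,0.045,0.023,0,0,0,0],[1,0,0,0,0,0,0]]]'

```text
t: 17.8
ee_pos: [486.3, 411.8, 135.5]
orientation: [-0.737, 3.054, 0.0]
ft_force: [-0.2, -0.8, 0.4]
width: 39.3
grasp_force: 29.8
```

>>> servo_tool --plan '[[[1,0.045,0.023,0,0,0,0],[1,0,0,0,0,0,0]]]'

```text
t: 17.97
ee_pos: [487.8, 412.6, 135.4]
orientation: [0.737, -3.054, 0.0]
ft_force: [-0.6, 0.1, -0.3]
width: 39.3
grasp_force: 29.8
```

```bash
python3 -c "
from h import *
st()"
```

```text
t 17.97 tcp [487.8 412.6 135.4] yaw 27.13 toolz [-3.e-04 -2.e-04 -1.e+00] press [-60.7   1.1 135.4] F [-0.6  0.1 -0.3] w 39.3 gf 29.8
```

>>> servo_tool --plan '[[[1,0.034,0.017,0,0,0,0],[1,0,0,0,0,0,0]]]'

```text
t: 18.13
ee_pos: [488.3, 412.6, 135.0]
orientation: [0.736, -3.051, 0.002]
ft_force: [-4.5, -2.4, 1.3]
width: 39.3
grasp_force: 29.8
```

>>> servo_tool --plan '[[[1,0.034,0.017,0,0,0,0],[1,0,0,0,0,0,0]]]'

```text
t: 18.3
ee_pos: [488.6, 412.7, 134.6]
orientation: [0.736, -3.049, 0.004]
ft_force: [-7.4, -2.4, 1.7]
width: 39.4
grasp_force: 29.8
```

>>> servo_tool --plan '[[[1,0.022,0.011,0,0,0,0],[1,0,0,0,0,0,0]]]'

```text
t: 18.47
ee_pos: [488.8, 412.8, 134.3]
orientation: [0.735, -3.047, 0.005]
ft_force: [-8.7, -4.0, 3.3]
width: 39.5
grasp_force: 29.8
```

```bash
python3 -c "
from h import *
st()"
```

```text
t 18.47 tcp [488.8 412.8 134.3] yaw 27.14 toolz [-0.0063 -0.0045 -1.    ] press [-59.8   0.8 134.3] F [-8.7 -4.   3.3] w 39.5 gf 29.8
```

Strip 2 is seated: at the stop with about 9.6 N of resistance. Release, retreat and go to the wedge.

>>> servo_tool --plan '[[[-0.3,-0.01,-0.005,0,0,0,0],[-0.3,0,0,0,0,0,0],[-0.3,0,0,0,0,0,0],[-0.3,0,0,0.02,0,0,0],[-0.3,0,0,0.05,0,0,0]]]'

```text
t: 18.88
ee_pos: [491.3, 414.3, 138.4]
orientation: [-0.737, 3.053, 0.0]
ft_force: [-0.2, 0.1, -0.4]
width: 57.1
grasp_force: 0.0
```

>>> servo_tool --plan '[[[-0.3,0,0,0.3,0,0,0],[-0.3,0,0,0.6,0,0,0],[-0.3,-0.5,-0.25,0.6,0,0,0],[-1,-0.8,-0.4,0.3,0,0,0],[-1,0,0,0,0,0,0]]]'

```text
t: 19.3
ee_pos: [435.5, 386.2, 213.0]
orientation: [0.737, -3.053, 0.0]
ft_force: [-0.7, -0.2, -2.1]
width: 67.0
grasp_force: 0.0
```

```bash
python3 - <<'E'
from prof import *
o=st(); im=snap('top','t8.png')
ys=np.arange(-28,34,2); print(ys.tolist())
for x in(55,45,-35,-45): print(x,P(im,[x-3,x,x+3],ys,61).mean(0).astype(int).tolist())
xs=np.arange(56,84,2);print(xs.tolist(),P(im,xs,[-8,0,8],61).mean(1).astype(int).tolist())
xs=np.arange(-90,-56,2);print(xs.tolist(),P(im,xs,[-14,-11,-8],61).mean(1).astype(int).tolist())
E
```

```text
t 19.30 tcp [435.5 386.2 213. ] yaw 27.15 toolz [-9.e-04 -5.e-04 -1.e+00] press [-119.4    1.3  213. ] F [-0.7 -0.2 -2.1] w 67.0 gf 0.0
[-28, -26, -24, -22, -20, -18, -16, -14, -12, -10, -8, -6, -4, -2, 0, 2, 4, 6, 8, 10, 12, 14, 16, 18, 20, 22, 24, 26, 28, 30, 32]
55 [452, 469, 449, 398, 425, 505, 531, 531, 528, 525, 526, 523, 522, 515, 501, 489, 491, 505, 518, 526, 533, 538, 543, 538, 480, 413, 423, 442, 448, 458, 475]
45 [476, 486, 467, 409, 421, 499, 531, 530, 528, 526, 524, 524, 522, 515, 502, 490, 489, 502, 516, 525, 534, 537, 535, 523, 463, 409, 434, 463, 470, 471, 481]
-35 [519, 523, 508, 451, 382, 418, 501, 520, 521, 523, 519, 518, 517, 513, 503, 491, 480, 480, 489, 475, 389, 227, 114, 98, 102, 107, 111, 115, 164, 280, 400]
-45 [524, 525, 513, 457, 374, 397, 485, 516, 525, 524, 520, 519, 517, 515, 506, 494, 484, 470, 403, 277, 163, 110, 99, 107, 141, 174, 187, 235, 350, 425, 394]
[56, 58, 60, 62, 64, 66, 68, 70, 72, 74, 76, 78, 80, 82] [516, 515, 514, 514, 514, 517, 517, 474, 352, 297, 376, 471, 501, 499]
[-90, -88, -86, -84, -82, -80, -78, -76, -74, -72, -70, -68, -66, -64, -62, -60, -58] [155, 153, 157, 155, 155, 157, 163, 188, 195, 180, 166, 169, 168, 168, 162, 166, 167]
```

Both strips are seated at the stop, centred within about 1 mm. Next, the wedge.

>>> servo_tool --plan '[[[-1,0,-0.72,-0.36,0,0,-0.9],[-1,0,-0.72,-0.36,0,0,-0.9],[-1,0,-0.72,-0.36,0,0,-0.9],[-1,0,-0.72,-0.36,0,0,-0.9],[-1,0,-0.72,-0.36,0,0,-0.9]]]'

```text
t: 19.77
ee_pos: [440.0, 243.5, 138.1]
orientation: [-0.122, 3.137, 0.001]
ft_force: [0.3, -0.6, -0.5]
width: 87.9
grasp_force: 0.0
```

>>> servo_tool --plan '[[[-1,0,-0.72,-0.36,0,0,-0.9],[-1,0,-0.72,-0.36,0,0,-0.9],[-1,0,0,0,0,0,0],[-1,0,0,0,0,0,0],[-1,0,0,0,0,0,0]]]'

```text
t: 20.18
ee_pos: [440.3, 187.1, 109.8]
orientation: [0.119, 3.138, 0.001]
ft_force: [0.7, 1.3, 0.3]
width: 88.1
grasp_force: 0.0
```

```bash
python3 -c "
from h import *
st()"
```

```text
t 20.18 tcp [440.3 187.1 109.8] yaw -4.34 toolz [ 1.5e-03  6.0e-04 -1.0e+00] press [-205.1 -178.5  109.8] F [0.7 1.3 0.3] w 88.1 gf 0.0
```

>>> servo_tool --plan '[[[-1,-0.125,-0.06,-0.4,0,0,0],[-1,0,0,-0.29,0,0,0],[-1,0,0,0,0,0,0],[1,0,0,0,0,0,0],[1,0,0,0,0,0,0]]]'

```text
t: 20.6
ee_pos: [434.3, 184.8, 82.1]
orientation: [0.118, 3.139, 0.0]
ft_force: [-0.1, -0.6, -0.6]
width: 77.7
grasp_force: 0.0
```

>>> servo_tool --plan '[[[1,0,0,0,0,0,0],[1,0,0,0,0,0,0],[1,0,0,0,0,0,0],[1,0,0,0,0,0,0],[1,0,0,0,0,0,0]]]'

```text
t: 21.02
ee_pos: [434.0, 184.1, 82.1]
orientation: [0.12, 3.139, 0.0]
ft_force: [-0.6, 0.1, 0.3]
width: 44.7
grasp_force: 0.0
```

>>> servo_tool --plan '[[[1,0,0,0,0,0,0],[1,0,0,0,0,0,0],[1,0,0,0,0,0,0]]]'

```text
t: 21.27
ee_pos: [434.0, 184.1, 82.0]
orientation: [0.12, 3.139, 0.0]
ft_force: [-1.1, -0.0, 2.9]
width: 39.5
grasp_force: 30.0
```

```bash
python3 -c "
from h import *
st()"
```

```text
t 21.27 tcp [434.  184.1  82. ] yaw -4.38 toolz [ 2.e-04  1.e-04 -1.e+00] press [-212.1 -178.3   82. ] F [-1.1 -0.   2.9] w 39.5 gf 30.0
```

>>> servo_tool --plan '[[[1,0,0,0.1,0,0,0],[1,0,0,0.3,0,0,0],[1,0,0,0.6,0,0,0],[1,0,0,0.6,0,0,0],[1,0,0,0.6,0,0,0]]]'

```text
t: 21.68
ee_pos: [433.5, 184.0, 170.7]
orientation: [-0.12, -3.138, 0.001]
ft_force: [0.1, -0.2, 0.1]
width: 39.8
grasp_force: 30.0
```

```bash
python3 -c "
from h import *
st()
for x in(-130,-140): print(W(x,1,0))"
```

```text
t 21.68 tcp [433.5 184.  170.7] yaw -4.37 toolz [-1.2e-03 -5.0e-04 -1.0e+00] press [-212.6 -178.2  170.7] F [ 0.1 -0.2  0.1] w 39.8 gf 30.0
[np.float64(426.1138864420104), np.float64(381.1752853190735), 0]
[np.float64(417.19591114595823), np.float64(376.65093822595566), 0]
```

>>> servo_tool --plan '[[[1,-0.01,0.274,0,0,0,0.348],[1,-0.02,0.548,0,0,0,0.695],[1,-0.02,0.548,0,0,0,0.695],[1,-0.02,0.548,0,0,0,0.695],[1,-0.02,0.548,0,0,0,0.695]]]'

```text
t: 22.1
ee_pos: [429.9, 284.0, 169.3]
orientation: [0.314, -3.125, 0.0]
ft_force: [0.6, -0.8, -0.0]
width: 39.7
grasp_force: 30.0
```

>>> servo_tool --plan '[[[1,-0.02,0.548,0,0,0,0.695],[1,-0.02,0.548,0,0,0,0.695],[1,-0.02,0.548,0,0,0,0.695],[1,-0.02,0.548,0,0,0,0.695],[1,-0.01,0.274,0,0,0,0.348]]]'

```text
t: 22.52
ee_pos: [426.3, 383.9, 169.2]
orientation: [-0.738, 3.053, 0.001]
ft_force: [-0.7, 0.5, 0.1]
width: 40.1
grasp_force: 30.0
```

>>> servo_tool --plan '[[[1,0,0,0,0,0,0],[1,0,0,0,0,0,0],[1,0,0,-0.3,0,0,0],[1,0,0,-0.3,0,0,0],[1,0,0,0,0,0,0]]]'

```text
t: 22.93
ee_pos: [425.8, 379.5, 143.1]
orientation: [0.728, -3.052, 0.003]
ft_force: [0.0, -0.9, 0.6]
width: 39.6
grasp_force: 30.0
```

```bash
python3 - <<'E'
from prof import *
o=st(); im=snap('top','t9.png'); zb=o['ee_pos'][2]-82
ys=np.arange(-30,-4,2); print(ys.tolist())
for x,t in((-75,15.5),(-60,12.5),(-45,9.5),(-35,7)): print(x,P(im,[x-2,x,x+2],ys,zb+t).mean(0).astype(int).tolist())
E
```

```text
t 22.93 tcp [425.8 379.5 143.1] yaw 26.82 toolz [-0.0031 -0.0028 -1.    ] press [-131.    -0.4  143.1] F [ 0.  -0.9  0.6] w 39.6 gf 30.0
[-30, -28, -26, -24, -22, -20, -18, -16, -14, -12, -10, -8, -6]
-75 [458, 469, 448, 389, 280, 251, 326, 350, 287, 177, 113, 101, 106]
-60 [521, 525, 515, 458, 327, 262, 313, 357, 366, 355, 296, 193, 111]
-45 [516, 522, 517, 474, 365, 283, 308, 357, 368, 366, 362, 353, 313]
-35 [516, 519, 516, 486, 384, 276, 301, 348, 362, 363, 362, 359, 360]
```

>>> servo_tool --plan '[[[1,0,0,0,0,0,0],[1,0,0,0,0,0,0]]]'

```text
t: 23.15
ee_pos: [426.9, 381.1, 145.8]
orientation: [0.73, -3.055, 0.0]
ft_force: [-0.2, 0.3, 0.3]
width: 39.9
grasp_force: 30.0
```

```bash
python3 -c "
from h import *
st()"
```

```text
t 23.15 tcp [426.9 381.1 145.8] yaw 26.87 toolz [-3.e-04 -3.e-04 -1.e+00] press [-129.3    0.5  145.8] F [-0.2  0.3  0.3] w 39.9 gf 30.0
```

>>> servo_tool --plan '[[[1,0,0,-0.05,0,0,0],[1,0.089,0.045,0,0,0,0],[1,0.178,0.09,0,0,0,0],[1,0.178,0.09,0,0,0,0],[1,0,0,0,0,0,0]]]'

```text
t: 23.57
ee_pos: [446.6, 391.7, 144.4]
orientation: [-0.73, 3.053, 0.002]
ft_force: [0.2, 0.7, -0.1]
width: 39.7
grasp_force: 30.0
```

>>> servo_tool --plan '[[[1,0.178,0.09,0,0,0,0],[1,0.178,0.09,0,0,0,0],[1,0.089,0.045,0,0,0,0],[1,0,0,0,0,0,0],[1,0,0,0,0,0,0]]]'

```text
t: 23.98
ee_pos: [462.5, 399.5, 143.8]
orientation: [0.731, -3.055, 0.0]
ft_force: [0.3, -0.6, -1.1]
width: 39.6
grasp_force: 30.0
```

>>> servo_tool --plan '[[[1,0,0,-0.015,0,0,0],[1,0,0,0,0,0,0]]]'

```text
t: 24.15
ee_pos: [462.0, 399.2, 143.1]
orientation: [0.731, -3.055, 0.0]
ft_force: [-0.5, 0.3, -0.4]
width: 39.7
grasp_force: 30.0
```

```bash
python3 -c "
from h import *
st()"
```

```text
t 24.15 tcp [462.  399.2 143.1] yaw 26.91 toolz [-4.e-04 -4.e-04 -1.e+00] press [-89.8   0.8 143.1] F [-0.5  0.3 -0.4] w 39.7 gf 30.0
```

>>> servo_tool --plan '[[[1,0.089,0.045,-0.003,0,0,0],[1,0.089,0.045,0,0,0,0],[1,0.089,0.045,0,0,0,0],[1,0.089,0.045,0,0,0,0],[1,0,0,0,0,0,0]]]'

```text
t: 24.57
ee_pos: [477.6, 407.1, 143.3]
orientation: [-0.73, 3.054, 0.001]
ft_force: [-0.1, 0.2, 0.2]
width: 40.3
grasp_force: 30.0
```

>>> servo_tool --plan '[[[1,0.089,0.045,0,0,0,0],[1,0,0,0,0,0,0]]]'

```text
t: 24.73
ee_pos: [480.8, 408.7, 143.2]
orientation: [-0.731, 3.055, 0.0]
ft_force: [-0.1, -0.0, -0.2]
width: 39.8
grasp_force: 30.0
```

>>> servo_tool --plan '[[[1,0.045,0.023,0,0,0,0],[1,0,0,0,0,0,0]]]'

```text
t: 24.9
ee_pos: [482.2, 409.5, 143.2]
orientation: [-0.731, 3.055, 0.0]
ft_force: [0.2, -0.3, 0.2]
width: 39.2
grasp_force: 30.0
```

>>> servo_tool --plan '[[[1,0.045,0.023,0,0,0,0],[1,0,0,0,0,0,0]]]'

```text
t: 25.07
ee_pos: [483.9, 410.3, 143.1]
orientation: [0.731, -3.055, 0.0]
ft_force: [0.1, -0.7, -1.0]
width: 39.6
grasp_force: 30.0
```

```bash
python3 -c "
from h import *
st()"
```

```text
t 25.07 tcp [483.9 410.3 143.1] yaw 26.91 toolz [-1.e-04 -0.e+00 -1.e+00] press [-65.3   0.9 143.1] F [ 0.1 -0.7 -1. ] w 39.6 gf 30.0
```

>>> servo_tool --plan '[[[1,0.045,0.023,0,0,0,0],[1,0,0,0,0,0,0]]]'

```text
t: 25.23
ee_pos: [485.3, 411.0, 142.8]
orientation: [0.731, -3.054, 0.001]
ft_force: [-1.5, -0.7, -1.2]
width: 39.9
grasp_force: 30.0
```

>>> servo_tool --plan '[[[1,0.045,0.023,0,0,0,0],[1,0,0,0,0,0,0]]]'

```text
t: 25.4
ee_pos: [486.8, 411.7, 142.6]
orientation: [0.73, -3.053, 0.001]
ft_force: [-3.7, -1.3, -2.2]
width: 40.0
grasp_force: 30.0
```

>>> servo_tool --plan '[[[1,0.045,0.023,0,0,0,0],[1,0,0,0,0,0,0]]]'

```text
t: 25.57
ee_pos: [488.2, 412.4, 142.3]
orientation: [0.73, -3.052, 0.002]
ft_force: [-4.1, -2.7, -2.7]
width: 39.9
grasp_force: 30.0
```

```bash
python3 -c "
from h import *
st()"
```

```text
t 25.57 tcp [488.2 412.4 142.3] yaw 26.90 toolz [-0.0027 -0.0019 -1.    ] press [-60.5   0.7 142.3] F [-4.1 -2.7 -2.7] w 39.9 gf 30.0
```

Contact came at press x≈−64.5 and the wedge is following the 1:5 slope down. I'll continue to about −49.5 (3 mm of sink), lowering the command along with it.

>>> servo_tool --plan '[[[1,0.045,0.023,-0.03,0,0,0],[1,0.045,0.023,-0.01,0,0,0],[1,0,0,0,0,0,0]]]'

```text
t: 25.82
ee_pos: [492.5, 414.7, 141.2]
orientation: [0.73, -3.054, 0.001]
ft_force: [-5.3, -1.7, -2.4]
width: 39.8
grasp_force: 30.0
```

>>> servo_tool --plan '[[[1,0.045,0.023,-0.01,0,0,0],[1,0,0,0,0,0,0]]]'

```text
t: 25.98
ee_pos: [494.1, 415.5, 140.8]
orientation: [0.73, -3.054, 0.001]
ft_force: [-5.3, -2.5, -0.9]
width: 39.9
grasp_force: 30.0
```

```bash
python3 - <<'E'
from prof import *
o=st(); im=snap('top','t10.png'); cv2.imwrite('pics/x.png',im)
E
```

```text
t 25.98 tcp [494.1 415.5 140.8] yaw 26.90 toolz [-0.0017 -0.0011 -1.    ] press [-53.8   0.8 140.8] F [-5.3 -2.5 -0.9] w 39.9 gf 30.0
```

>>> servo_tool --plan '[[[1,0.045,0.023,-0.01,0,0,0],[1,0,0,0,0,0,0]]]'

```text
t: 26.2
ee_pos: [495.7, 416.3, 140.5]
orientation: [0.73, -3.053, 0.001]
ft_force: [-5.5, -2.8, 0.2]
width: 39.2
grasp_force: 30.0
```

>>> servo_tool --plan '[[[1,0.045,0.023,-0.01,0,0,0],[1,0,0,0,0,0,0],[1,0,0,0,0,0,0]]]'

```text
t: 26.45
ee_pos: [497.4, 417.2, 140.1]
orientation: [0.73, -3.053, 0.001]
ft_force: [-5.3, -3.7, -0.6]
width: 39.8
grasp_force: 30.0
```

```bash
python3 - <<'E'
from prof import *
st()
im=snap('top','t11.png'); s=snap('side','s11.png')
cv2.imwrite('pics/z11.png',np.hstack([cv2.resize(im[165:265,110:210],(400,400),interpolation=2),cv2.resize(s[145:215,240:310],(400,400),interpolation=2)]))
E
```

```text
t 26.45 tcp [497.4 417.2 140.1] yaw 26.90 toolz [-0.0021 -0.0014 -1.    ] press [-50.1   0.9 140.1] F [-5.3 -3.7 -0.6] w 39.8 gf 30.0
```

View pics/z11.png

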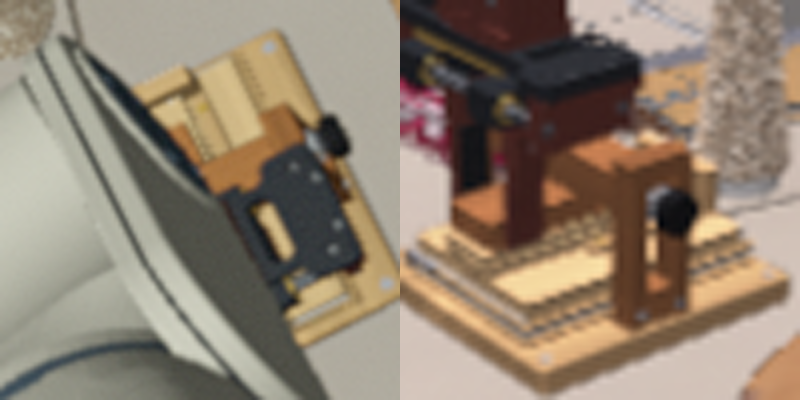

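The last view shows both strips flat on the board, with the wedge flat on them and jammed under the beam at crop (560,205), still gripped. The wedge has dropped about 3 mm since contact. I'll hold briefly, then hand in.

>>> servo_tool --plan '[[[1,0,0,0,0,0,0],[1,0,0,0,0,0,0],[1,0,0,0,0,0,0]]]'

```text
t: 26.8
ee_pos: [497.4, 417.2, 140.1]
orientation: [0.73, -3.053, 0.001]
ft_force: [-5.7, -3.3, 0.5]
width: 39.7
grasp_force: 30.0
```

```bash
python3 - <<'E'
from h import *
st()
from workcell import close_job
print(close_job())
E
```

```text
t 26.80 tcp [497.4 417.2 140.1] yaw 26.91 toolz [-0.002  -0.0014 -1.    ] press [-50.1   0.9 140.1] F [-5.7 -3.3  0.5] w 39.7 gf 30.0
the job is handed in; nothing more can be done
None
```

I handed the job in at about 27 s: both strips are against the stop, and the wedge is jammed flat under the beam and still gripped, with the board down about 3 mm as judged from how far the gripper dropped after contact.

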